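Dispense the blue-capped filter cartridge

TASK

Dispense the blue-capped filter cartridge: press down the red pad of the rocking lever on its side of the two-lane dispenser, so that the gate lifts and the cartridge rolls down by itself to the front stop, then let the lever come back up so that the gate closes. Leave the yellow-capped cartridge behind its gate, touch neither cartridge, and do not disturb the loose things standing around the dispenser.

Things in the scene. Friction and masses are not known exactly. Their poses are not given: they have to be found in the camera images.
- rack: fixed two-lane gravity dispenser, 258 x 256 mm, 128 mm high; origin: centre of its underside, on the table; x from the low front (stop, pads; robot side) to the high back, y left. Lanes at y = +48 (left) and -48 mm slope down to the front stop at x = -125 (62 high). Gates: clear plates under dark bars at x = 35, on the levers' far ends. A cartridge waits behind its gate at x = 56, z = 87 and ends at the stop at x = -103, z = 53.
- blue_cartridge: white cylinder with blue end caps, 36 mm diameter, 84 mm long, about 110 g, lying across its lane (left or right, varies) behind the gate; origin at its centre, y along its axis. It rolls by itself down the lane when its gate is lifted, about 0.6 s to the front stop.
- yellow_cartridge: white cylinder with yellow end caps, 36 mm diameter, 84 mm long, about 110 g, lying across its lane (left or right, varies) behind the gate; origin at its centre, y along its axis. It rolls by itself down the lane when its gate is lifted, about 0.6 s to the front stop.
- pad_left (a point): red square push pad 44 x 44 x 10 mm at the near end of the left (+y) rocking lever; this point is the centre of its top face, 132 mm above the table at rest, at (-150, +125, 132) mm in the dispenser's frame. Free space below it. Its lever's pivot is 95 mm further along the dispenser's +x, 14 mm lower than the pad's top.
- pad_right (a point): red square push pad 44 x 44 x 10 mm at the near end of the right (-y) rocking lever; this point is the centre of its top face, 132 mm above the table at rest, at (-150, -125, 132) mm in the dispenser's frame. Free space below it. Its lever's pivot is 95 mm further along the dispenser's +x, 14 mm lower than the pad's top.
- lever_left (a joint): left (+y) rocking lever (dark steel), rad: 0 at rest, gate down; grows as its red pad is pressed, stop at 0.42 (pad centre about 38 mm lower, tilted 24 degrees). Serves the left lane only. From about 0.32 (pad 30 mm down) the cartridge rolls under the gate. A spring returns it to 0 when let go; pressing takes about 2 N at first, 4 N at the stop.
- lever_right (a joint): right (-y) rocking lever (dark steel), rad: 0 at rest, gate down; grows as its red pad is pressed, stop at 0.42 (pad centre about 38 mm lower, tilted 24 degrees). Serves the right lane only. From about 0.32 (pad 30 mm down) the cartridge rolls under the gate. A spring returns it to 0 when let go; pressing takes about 2 N at first, 4 N at the stop.
- housing: loose bystander: clear filter housing with blue head, 86 mm diameter, 183 mm high, standing; origin at the centre of its underside
- element: loose bystander: grey filter element with blue ends, 62 mm diameter, 134 mm high, standing; origin at the centre of its underside
- fitting: loose bystander: chrome tap fitting, foot 40 mm diameter, 42 mm high with a stub to one side, standing in front of the dispenser; origin at the centre of its underside

How it is judged:
By the outcome, as a careful person would: the job done as asked, in the order asked, and still so for the second after the job is handed in, with the robot touching nothing.
It also fails if it takes over 34 s, if anything falls off the work surface, if the arm or the gripper's body presses on something with over 40 N, if the wrist force passes 120 N, or if a joint passes its speed limit or range.

ROBOT

A 6-joint arm with a two-finger parallel gripper is mounted at the origin on the work surface. World frame = base frame: x ahead of the robot, y to its left, z up, the work surface at z = 0. Lengths are in m, angles in rad, forces in N, time in s.
With the tool pointing down it reaches from about 0.375 to 0.925 m from the base axis. Payload 5.7 kg.
Tool frame: the origin (TCP) lies on the centre line of the jaws, within the pads' length; the fingertips stand 25 mm ahead of it and the grasp point (between the pads) lies 6 mm ahead of it; z points along the fingers, y is the direction in which the jaws open and shut (so a half turn about z gives the same grasp; the last joint's range is limited). The gripper opens to 85 mm and grips with 20 to 120 N. Pads are 22 mm wide; open, the fingers measure 114 mm over their backs; the gripper's body (76 mm by 85 mm) begins 54 mm behind the grasp point. The pads swing forward as they close: fully open they stand 13 mm farther back than shut.
Start: joints at [1.09, 0.359, 1.51, -0, 1.272, -0.115], TCP at [0.215, 0.56, 0.256] pointing down, gripper open.
Joint ranges: [-2.97, 2.97], [-1.01, 2.36], [0.21, 2.38], [-0.96, 4.11], [0.2, 2.71], [-2.98, 2.98]. Speed limits (rad/s): [2.39, 2.39, 3.14, 3.14, 3.14, 3.14].

INTERFACE

Orientations are given as a unit quaternion [x, y, z, w].
In Python, from workcell import manip gives the robot as it stands. The module is installed in compiled form; this text tells all that it offers.
- The arm moves only by the tool apply_moves, never from a script. Its argument "series" is a list of rows, each an object with "delta_pos": the shift along the tool's x, y, z in mm, a list of three; "turn": the turn, a rotation vector about the tool's x, y, z in rad, a list of three; "gripper": the opening, from 0 (shut) to 1 (fully open). In form: [{"delta_pos": [tx, ty, tz], "turn": [rx, ry, rz], "gripper": gripper}, ...]. A call has 1 to 5 rows; each row is the pose to reach, as a shift and turn from the pose measured when the call began, along the tool's axes at that moment; what a row does not reach only later rows make up. A row lasts 1/8 s, in which the tool goes at most 62.5 mm and 10.7 degrees, less where a joint would pass 70% of its speed; a pose out of reach is approached as far as the arm can. A call with a gripper value outside its range is refused whole. The fingers move at their own pace and stop on an object; the grip force is fixed at half the most. Time passes only in rows, so rows that repeat a pose let the fingers close. It gives the time, the measured TCP pose, the force and the opening at its end, in the units of the state.
- manip.get_state(): the state, without advancing time (a new reading comes with each control period).
- manip.snapshot(name): name is "scene" or "side" or "wrist"; returns the picture (400x640x3 uint8, red, green, blue); there is no depth.
- manip.calibration(name): a dict with "intrinsics" (3x3 intrinsics, pixels), "k1" (the pictures are not rectified: a ray, as slopes to the right and down, at radius r is drawn at 1 + k1 r^2 times it, then the intrinsics apply), "eye" and "rotation" of the camera in the world. Camera axes: x right, y up, looking along -z (the intrinsics and any distortion apply to the point x, -y, -z); pixel columns grow to the right and rows downward; lengths in m; the calibration is good to about 2 mm. A picture is of the moment at which its call begins: read the wrist's pose just before it. calibration takes no time and is no camera call; for the wrist camera it gives the pose at the moment of the call.
- manip.close_job(): hands the job in, once; it reports no verdict.
The state is a dict: "time": time; "joint_pos": joint angles; "joint_velocities": joint speeds; "effort": joint torques, N m; "ee_pos": TCP position; "tcp_rot": TCP orientation; "force": force on the tool from outside, world axes, zero at the start; "wrist_torque": the same for the moment, N m; "width": finger opening in m.
Only numpy, scipy, OpenCV 4.12 (cv2) and the standard library are available. Lean on these libraries where they do the work, as an engineer would, in place of code of your own. Each camera call takes 0.05 s, during which the arm holds its last target.

## Working session

There is one attempt and no reset: what is moved stays moved. The work goes in short steps, Python scripts to look and compute and a tool call to move; the robot and the scene stay as the last step left them, time stands still between calls to the robot, and variables do not carry over. Pictures are saved under pics/ and viewed, and the job is handed in when it is done.

Besides the shell and the picture viewer there is one more tool, called after "Call:" as name(argument=value, ...), one argument or row to a line, values as JSON. apply_moves: Moves the arm, as the interface text tells. Its arguments: {"type":"object","properties":{"series":{"type":"array"}},"required":["series"]}

```bash
mkdir -p pics; python3 - <<'E'
from workcell import manip
import cv2
print(manip.get_state())
for n in ["scene","side"]:
    im=manip.snapshot(n); cv2.imwrite(f"pics/{n}0.png",im[:,:,::-1]); print(n,manip.calibration(n))
E
```

```text
{'time': 0.0, 'joint_pos': array([ 1.08990957e+00,  3.59507888e-01,  1.51144826e+00, -7.11650920e-06,
        1.27248736e+00, -1.15088492e-01]), 'joint_velocities': array([-1.03502177e-04, -2.05734704e-04, -1.62702221e-03, -1.16141624e-04,
        2.22328262e-03,  7.11012071e-05]), 'effort': array([ 7.29198728e-04, -5.27616405e+01, -2.78621703e+01, -7.69172493e-05,
        1.32444574e-02,  2.33976294e-06]), 'ee_pos': array([0.21432268, 0.5597324 , 0.2554458 ]), 'tcp_rot': array([ 1.81880003e-01,  9.83320298e-01, -8.85641380e-04, -2.68452524e-04]), 'force': array([ 0.73370491, -0.58150078,  0.37764212]), 'wrist_torque': array([-0.02539367,  0.04263253,  0.04179286]), 'width': 0.08560371408946763}
scene {'intrinsics': array([[392.17066346,   0.        , 323.41363854],
       [  0.        , 392.17066346, 202.19479799],
       [  0.        ,   0.        ,   1.        ]]), 'k1': -0.08552600124293112, 'eye': array([ 1.14800415, -0.00145799,  0.8296907 ]), 'rotation': array([0.22607207, 0.21047751, 0.64301248, 0.70080353])}
side {'intrinsics': array([[370.53874744,   0.        , 316.85533709],
       [  0.        , 370.53874744, 197.1174373 ],
       [  0.        ,   0.        ,   1.        ]]), 'k1': 0.022288540164478846, 'eye': array([ 0.14886704, -0.4943763 ,  0.53424848]), 'rotation': array([ 0.46079477, -0.16943528, -0.28766717,  0.82231834])}
```

View pics/scene0.png

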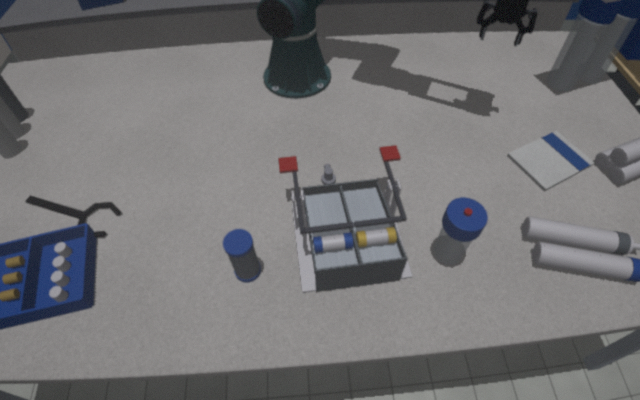

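View pics/side0.png

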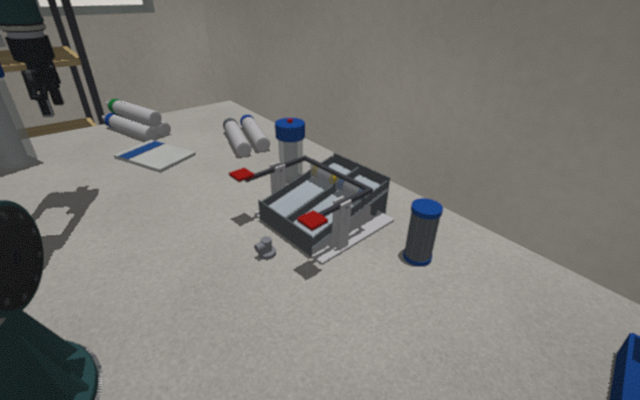

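```bash
cat > h.py <<'E'
import numpy as np, cv2
from scipy.spatial.transform import Rotation as R
def ray(c,uv):
    d=np.array([c['k1'],0,0,0,0.])
    p=cv2.undistortPoints(np.array([[uv]],float),c['intrinsics'],d)[0,0]
    return c['eye'],R.from_quat(c['rotation']).apply([p[0],-p[1],-1])
def onz(c,uv,z):
    e,d=ray(c,uv); return e+d*(z-e[2])/d[2]
def proj(c,P):
    q=R.from_quat(c['rotation']).inv().apply(np.atleast_2d(P)-c['eye'])
    q=q*[1,-1,-1]
    return cv2.projectPoints(q,np.zeros(3),np.zeros(3),c['intrinsics'],np.array([c['k1'],0,0,0,0.]))[0][:,0]
E
python3 - <<'E'
from h import *
from workcell import manip
for n in ["scene","side"]:
    im=cv2.imread(f"pics/{n}0.png"); c=manip.calibration(n)
    b,g,r=[im[:,:,i].astype(int) for i in range(3)]
    m=((r>110)&(g<70)&(b<70)).astype(np.uint8)
    k,l,s,ce=cv2.connectedComponentsWithStats(m)
    for i in range(1,k):
        if s[i,4]>40: print(n,s[i],ce[i],onz(c,ce[i],.132))
im=cv2.imread("pics/scene0.png")
cv2.imwrite("pics/sc_crop.png",cv2.resize(im[130:300,210:500],None,fx=2.75,fy=2.75,interpolation=cv2.INTER_CUBIC))
im=cv2.imread("pics/side0.png")
cv2.imwrite("pics/si_crop.png",cv2.resize(im[110:290,210:460],None,fx=3.2,fy=3.2,interpolation=cv2.INTER_CUBIC))
E
```

```text
scene [380 146  20  13 193] [389.64766839 152.30569948] [0.5077643  0.21136933 0.132     ]
scene [279 157  18  14 205] [287.48292683 163.4195122 ] [ 0.52215384 -0.03699577  0.132     ]
side [230 168  23  11 143] [241.21678322 173.26573427] [0.49929417 0.20963665 0.132     ]
side [298 211  29  17 283] [312.13780919 218.77385159] [ 0.51378265 -0.03807272  0.132     ]
```

View pics/sc_crop.png

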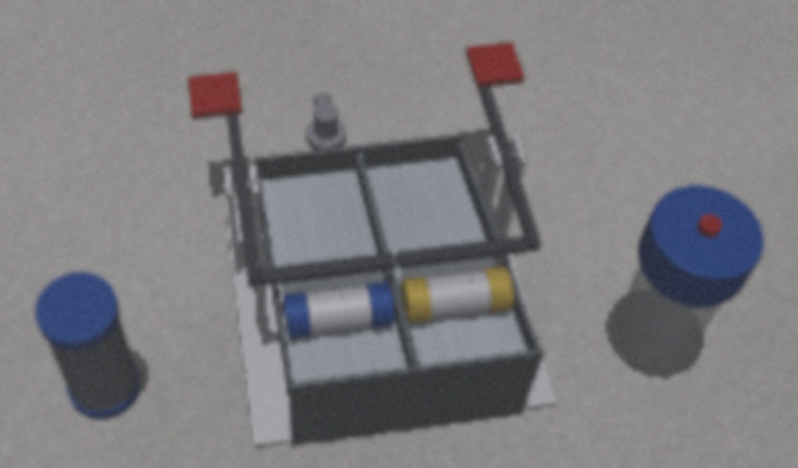

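View pics/si_crop.png

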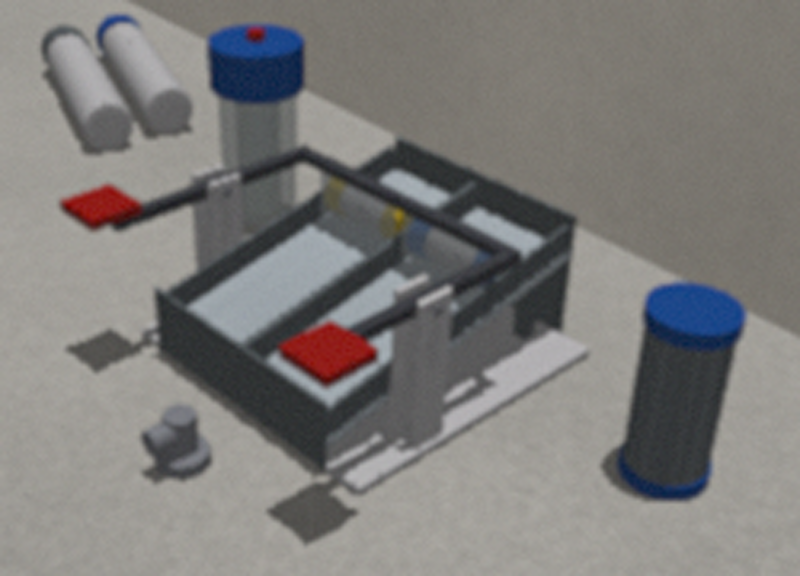

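The blue cartridge is in the right (-y) lane. The right pad measures about (0.517, -0.038, 0.132); the pads are 249 mm apart (expected 250), and the rack's yaw is about +0.054 rad. I'll move above the pad at height with the gripper shut.

Call:
apply_moves(
  series=[
    {"delta_pos": [-49,-45,0],"turn": [0,0,0],"gripper": 0},
    {"delta_pos": [-98,-91,0],"turn": [0,0,0],"gripper": 0},
    {"delta_pos": [-147,-136,0],"turn": [0,0,0],"gripper": 0},
    {"delta_pos": [-190,-176,0],"turn": [0,0,0],"gripper": 0},
    {"delta_pos": [-230,-213,0],"turn": [0,0,0],"gripper": 0},
  ],
)

```text
time: 0.72
ee_pos: [0.3528, 0.2779, 0.2557]
tcp_rot: [0.182, 0.983, -0.001, -0.0]
force: [1.7, 0.9, 0.6]
width: 0.0001
```

Call:
apply_moves(
  series=[
    {"delta_pos": [-40,-37,0],"turn": [0,0,0],"gripper": 0},
    {"delta_pos": [-80,-74,0],"turn": [0,0,0],"gripper": 0},
    {"delta_pos": [-120,-111,0],"turn": [0,0,0],"gripper": 0},
    {"delta_pos": [-160,-148,0],"turn": [0,0,0],"gripper": 0},
    {"delta_pos": [-200,-185,0],"turn": [0,0,0],"gripper": 0},
  ],
)

```text
time: 1.35
ee_pos: [0.4738, 0.0319, 0.2559]
tcp_rot: [0.182, 0.983, -0.001, -0.0]
force: [0.4, 0.8, 0.5]
width: 0.0001
```

Call:
apply_moves(
  series=[
    {"delta_pos": [-29,-26,10],"turn": [0,0,-0.1],"gripper": 0},
    {"delta_pos": [-58,-53,20],"turn": [0,0,-0.2],"gripper": 0},
    {"delta_pos": [-58,-53,40],"turn": [0,0,-0.3],"gripper": 0},
    {"delta_pos": [-58,-53,65],"turn": [0,0,-0.42],"gripper": 0},
    {"delta_pos": [-58,-53,65],"turn": [0,0,-0.42],"gripper": 0},
  ],
)

```text
time: 1.98
ee_pos: [0.5072, -0.0381, 0.1891]
tcp_rot: [-0.026, 1.0, -0.0, -0.003]
force: [-0.0, -0.7, 0.3]
width: 0.0001
```

```bash
python3 - <<'E'
from h import *
from workcell import manip
s=manip.get_state(); print(s['time'],s['ee_pos'],s['tcp_rot'],s['force'],s['joint_pos'])
print(R.from_quat(s['tcp_rot']).as_matrix().round(3))
cw=manip.calibration("wrist")
ims=[(n,manip.snapshot(n)) for n in ["side","scene","wrist"]]
for n,im in ims:
    im=np.ascontiguousarray(im[:,:,::-1]); c=cw if n=="wrist" else manip.calibration(n)
    T=R.from_quat(s['tcp_rot']).apply([0,0,.025])+s['ee_pos']
    print(n,proj(c,[T,[.517,-.0375,.132],[T[0],T[1],.132]]))
    if n=="side": im=cv2.resize(im[110:290,210:460],None,fx=3.2,fy=3.2,interpolation=cv2.INTER_CUBIC)
    if n=="scene": im=cv2.resize(im[90:260,210:460],None,fx=3.2,fy=3.2,interpolation=cv2.INTER_CUBIC)
    cv2.imwrite(f"pics/{n}1.png",im)
E
```

```text
1.975 [ 0.50715209 -0.03813074  0.18914441] [-2.64974308e-02  9.99644863e-01 -7.72046977e-05 -2.83347080e-03] [-0.00988956 -0.66552278  0.28075953] [-2.09917591e-01  3.07059577e-01  1.78174615e+00 -1.69526658e-03
  1.05826069e+00 -1.83287981e+00]
[[-0.999 -0.053 -0.006]
 [-0.053  0.999 -0.   ]
 [ 0.006 -0.    -1.   ]]
side [[309.41978401 205.77102944]
 [313.26841813 218.05428457]
 [309.36587252 220.03216164]]
scene [[285.73902898 149.42020484]
 [287.20755595 161.81793479]
 [286.82058715 158.73436672]]
wrist [[319.63457542 259.49624204]
 [319.76394303 249.61491321]
 [319.56232599 233.265789  ]]
```

View pics/side1.png

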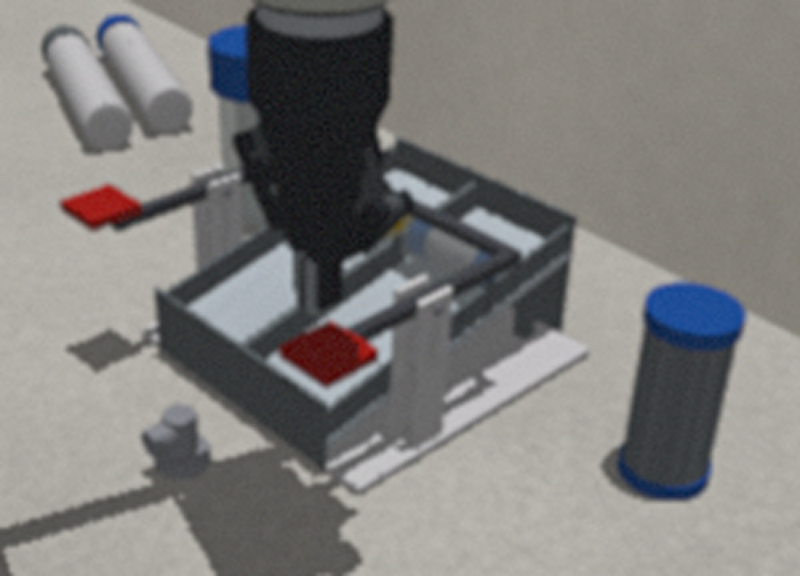

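View pics/scene1.png

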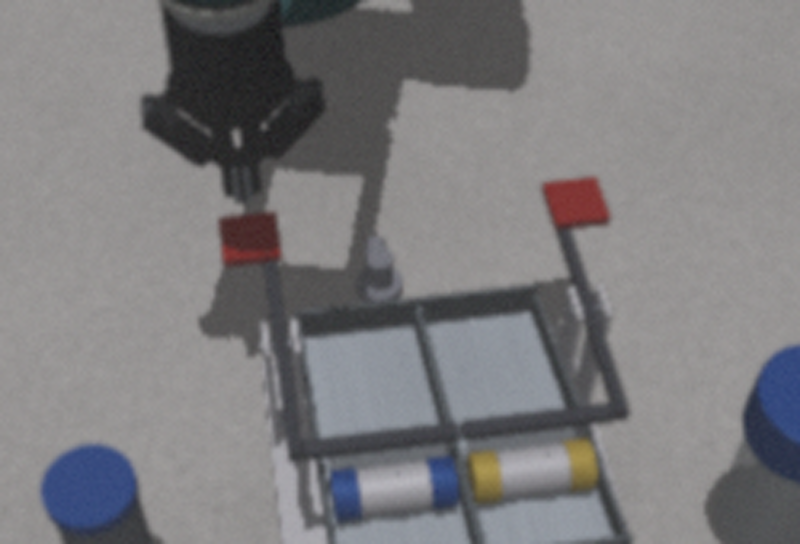

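View pics/wrist1.png

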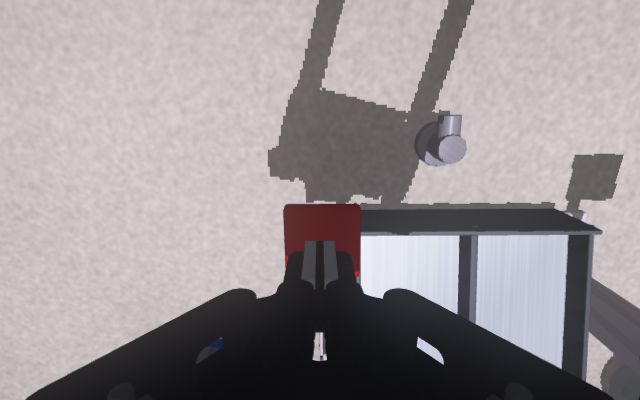

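Wrist view: the pad spans u 285–361 with its near edge at v≈205, so the tips are about 6 mm on the robot side of the pad's centre, within 2 mm sideways. This suits the tilting pad. Pressing now.

Call:
apply_moves(
  series=[
    {"delta_pos": [0,2,25],"turn": [0,0,0],"gripper": 0},
    {"delta_pos": [0,2,40],"turn": [0,0,0],"gripper": 0},
    {"delta_pos": [0,2,50],"turn": [0,0,0],"gripper": 0},
    {"delta_pos": [0,2,60],"turn": [0,0,0],"gripper": 0},
    {"delta_pos": [0,2,67],"turn": [0,0,0],"gripper": 0},
  ],
)

```text
time: 2.75
ee_pos: [0.5103, -0.0365, 0.1246]
tcp_rot: [-0.026, 1.0, -0.001, 0.001]
force: [-0.0, 0.7, 3.7]
width: -0.0002
```

```bash
cat > look.py <<'E'
import sys
from h import *
from workcell import manip
k=sys.argv[1]
s=manip.get_state(); print(s['time'],s['ee_pos'],s['force'])
for n in ["side","scene"]:
    im=np.ascontiguousarray(manip.snapshot(n)[:,:,::-1])
    if n=="side": im=im[110:290,210:460]
    else: im=im[120:290,210:500]
    cv2.imwrite(f"pics/{n}{k}.png",cv2.resize(im,None,fx=2.75,fy=2.75,interpolation=cv2.INTER_CUBIC))
E
python3 look.py 2
```

```text
2.75 [ 0.5103243  -0.03646953  0.12464295] [-0.0199159   0.66555346  3.73216067]
```

View pics/side2.png

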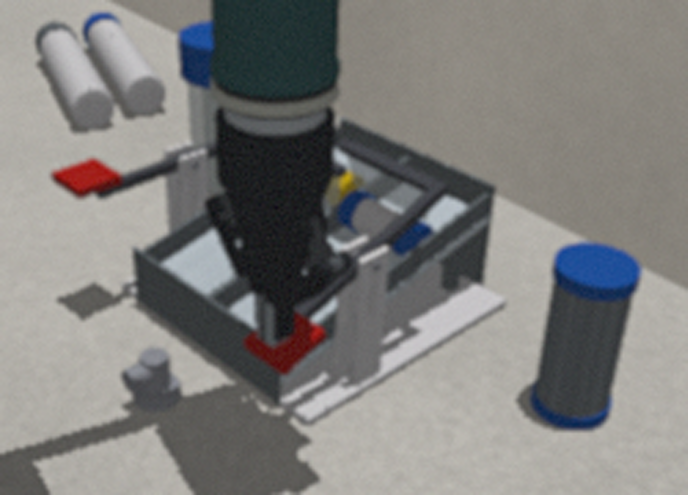

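View pics/scene2.png

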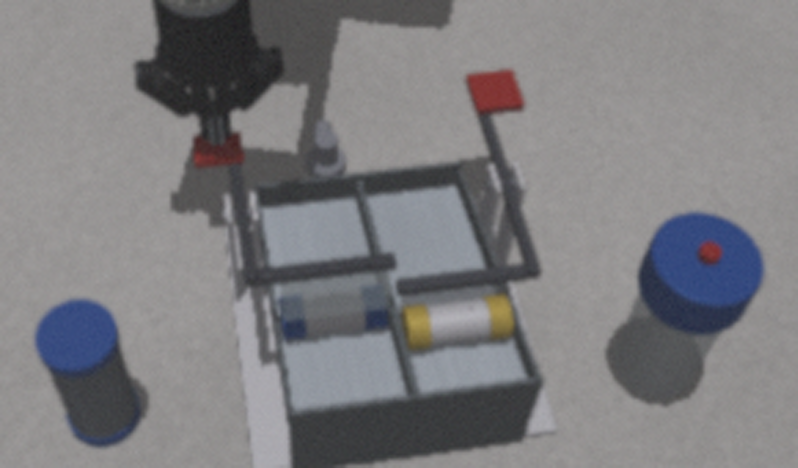

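The pad is down and the gate is raised over the blue cartridge, at 3.7 N. I'll go slightly deeper and hold while it rolls.

Call:
apply_moves(
  series=[
    {"delta_pos": [0,0,2],"turn": [0,0,0],"gripper": 0},
    {"delta_pos": [0,0,3],"turn": [0,0,0],"gripper": 0},
    {"delta_pos": [0,0,3],"turn": [0,0,0],"gripper": 0},
    {"delta_pos": [0,0,3],"turn": [0,0,0],"gripper": 0},
    {"delta_pos": [0,0,3],"turn": [0,0,0],"gripper": 0},
  ],
)

```text
time: 3.48
ee_pos: [0.5101, -0.0366, 0.1215]
tcp_rot: [-0.026, 1.0, -0.001, 0.001]
force: [1.2, 0.8, 3.7]
width: 0.0
```

Call:
apply_moves(
  series=[
    {"delta_pos": [0,0,0],"turn": [0,0,0],"gripper": 0},
    {"delta_pos": [0,0,0],"turn": [0,0,0],"gripper": 0},
    {"delta_pos": [0,0,0],"turn": [0,0,0],"gripper": 0},
    {"delta_pos": [0,0,0],"turn": [0,0,0],"gripper": 0},
    {"delta_pos": [0,0,0],"turn": [0,0,0],"gripper": 0},
  ],
)

```text
time: 4.1
ee_pos: [0.5101, -0.0366, 0.1216]
tcp_rot: [-0.026, 1.0, -0.001, 0.001]
force: [0.9, 0.5, 3.6]
width: 0.0
```

```bash
python3 look.py 3
```

```text
4.1 [ 0.51006031 -0.03663299  0.12155266] [0.93959268 0.46747026 3.57118532]
```

View pics/scene3.png

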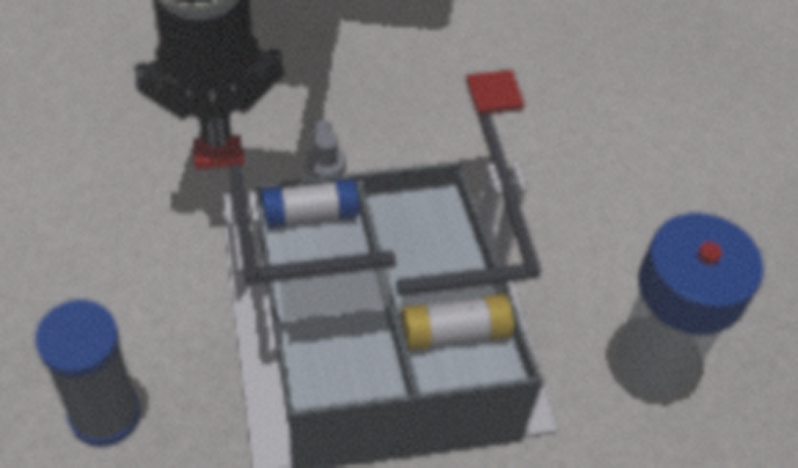

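The blue cartridge lies at the front stop (crop about 310,203), and the yellow one is still behind its gate. Next I'll release the lever slowly.

Call:
apply_moves(
  series=[
    {"delta_pos": [0,0,-10],"turn": [0,0,0],"gripper": 0},
    {"delta_pos": [0,0,-20],"turn": [0,0,0],"gripper": 0},
    {"delta_pos": [0,0,-32],"turn": [0,0,0],"gripper": 0},
    {"delta_pos": [0,0,-60],"turn": [0,0,0],"gripper": 0},
    {"delta_pos": [0,0,-100],"turn": [0,0,0],"gripper": 0},
  ],
)

```text
time: 4.82
ee_pos: [0.5096, -0.0363, 0.2223]
tcp_rot: [-0.026, 1.0, -0.001, 0.0]
force: [0.5, 0.4, -0.1]
width: 0.0003
```

Call:
apply_moves(
  series=[
    {"delta_pos": [20,0,-20],"turn": [0,0,0],"gripper": 0},
    {"delta_pos": [20,0,-20],"turn": [0,0,0],"gripper": 0},
    {"delta_pos": [20,0,-20],"turn": [0,0,0],"gripper": 0},
    {"delta_pos": [20,0,-20],"turn": [0,0,0],"gripper": 0},
  ],
)

```text
time: 5.32
ee_pos: [0.4896, -0.0372, 0.2415]
tcp_rot: [-0.026, 1.0, -0.001, -0.0]
force: [-0.2, 0.2, -0.2]
width: -0.0001
```

```bash
python3 look.py 4
```

```text
5.325 [ 0.48964838 -0.03720642  0.24152618] [-0.19872687  0.2376373  -0.1881653 ]
```

View pics/scene4.png

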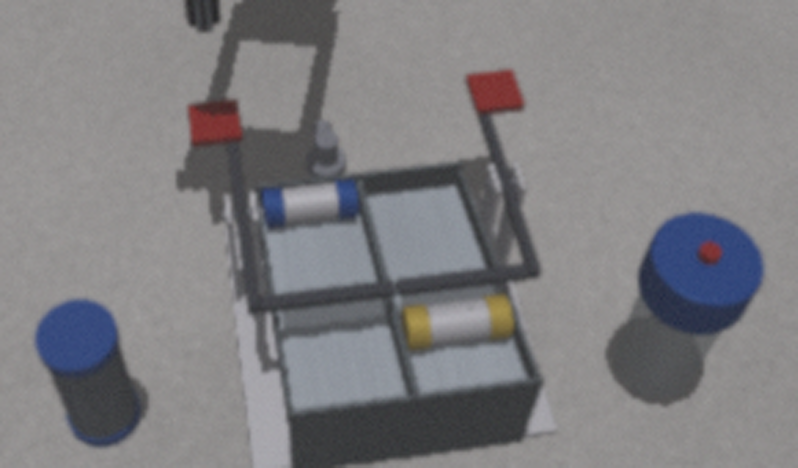

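View pics/side4.png

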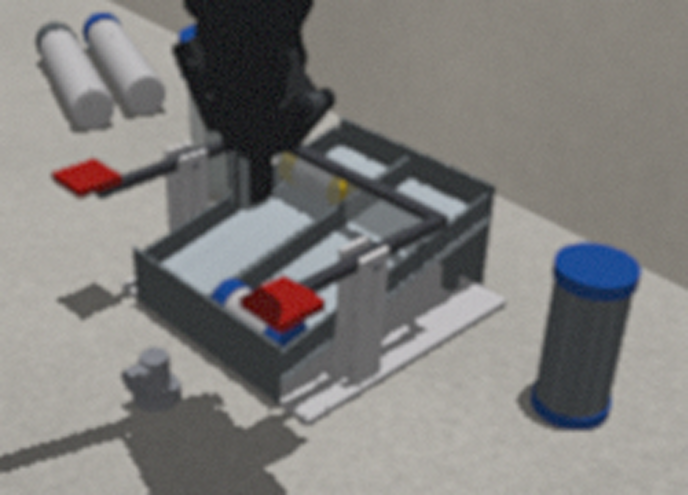

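The right lever is back up, with its bar in line with the left one, so the gate is closed. The blue cartridge is at the front stop, the yellow one is still behind its gate, and the bystanders haven't moved.

```bash
python3 -c "
from workcell import manip
print(manip.close_job())"
```

```text
the job is handed in; nothing more can be done
None
```

The blue cartridge is dispensed and the job is handed in at about 5.4 s. I pressed the right (-y) lever's red pad with the shut fingertips, about 35 mm down at about 3.7 N. I held it until the cartridge had rolled down, then let the lever come back up and moved clear.

The last pictures show:
- **Blue cartridge:** at the front stop.
- **Right lever and gate:** the lever is back at rest, with its gate bar level with the left one.
- **Yellow cartridge:** still behind its closed gate.
- **Housing, element and fitting:** all look unmoved, though most of the housing is hidden behind the arm in the last side view.
- **Robot:** clear of everything, with the force reading near zero.

One small disagreement: the wrist view put the pad about 2–4 mm from where the scene and side cameras placed it. I corrected the sideways part before pressing and left the rest, as the press point still suited the pad. No check failed.

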